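Push-test a pipette tip rack with a spring gauge

ROBOT

A 6-joint arm with a two-finger parallel gripper is mounted at the origin on the work surface. World frame = base frame: x ahead of the robot, y to its left, z up, the work surface at z = 0. Lengths are in m, angles in rad, forces in N, time in s.
With the tool pointing down it reaches from about 0.375 to 0.975 m from the base axis. Payload 3.8 kg.
Tool frame: the origin (TCP) lies at the very end of the fingers, on their centre line; the grasp point (between the pads) lies 19 mm behind it (bot.pinch_z is the distance from the TCP to the grasp point, in m); x points along the fingers, y is the direction in which the jaws open and shut, and the axes are right-handed (so a half turn about x gives the same grasp; the last joint's range is limited). The gripper opens to 85 mm and grips with 20 to 120 N. Pads are 22 mm wide; open, the fingers measure 114 mm over their backs; the gripper's body (76 mm by 85 mm) begins 54 mm behind the grasp point. The pads swing forward as they close: fully open they stand 13 mm farther back than shut.
Start: joints at [1.073, 0.264, 1.604, -0, 1.274, -0.037], TCP at [0.3, 0.605, 0.231] pointing down, gripper open.
Joint ranges: [-2.63, 2.63], [-0.94, 2.18], [0.31, 2.57], [-1.31, 4.45], [0, 2.66], [-2.55, 2.55]. Speed limits (rad/s): [2.57, 2.57, 3.14, 3.14, 3.14, 3.14].

INTERFACE

Orientations are given as a rotation vector (axis times angle).
In Python, from workcell import monitor, imaging, finish_job, bot gives the robot as it stands.
- The arm moves only by the tool jog_arm, never from a script. Its argument "rows" is a list of rows, each a list of 7 numbers: the shift along the tool's x, y, z in m, then the turn, a rotation vector about the tool's x, y, z in rad, then the opening in per cent of the stroke, from 0 (shut) to 100 (fully open). A call has 1 to 20 rows; each row is the pose to reach, as a shift and turn from the pose measured when the call began, along the tool's axes at that moment; what a row does not reach only later rows make up. A row lasts 1/10 s, in which the tool goes at most 50 mm and 8.59 degrees, less where a joint would pass 70% of its speed; a pose out of reach is approached as far as the arm can. A call with a gripper value outside its range is refused whole. The fingers move at their own pace and stop on an object; "force" is the grip in N (left out, the last holds). Time passes only in rows, so rows that repeat a pose let the fingers close. It gives the time, the measured TCP pose, the force and the opening at its end, in the units of the state.
- monitor.read_state(): the state, without advancing time (a new reading comes with each control period).
- imaging.read_camera(name): name is "scene" or "side" or "wrist"; returns the picture (480x640x3 uint8, blue, green, red); there is no depth.
- imaging.camera_params(name): a dict with "fx", "fy", "cx", "cy" (pixels), "T" (4x4, takes a point from camera to world coordinates); the wrist camera has in their place "T_tool_cam" (4x4, takes a point from camera to tool coordinates, whose origin is the TCP and whose axes are the tool frame's). Camera axes: x right, y down, z forward; pixel columns grow to the right and rows downward; lengths in m; the calibration is good to about 2 mm. A picture is of the moment at which its call begins: read the wrist's pose just before it. camera_params takes no time and is no camera call.
- finish_job(): hands the job in, once; it reports no verdict.
The state is a dict: "time": time; "q": joint angles; "joint_vel": joint speeds; "joint_torque": joint torques, N m; "tool_pos": TCP position; "tcp_rot": TCP orientation; "wrist_force": force on the tool from outside, world axes, zero at the start; "torque": the same for the moment, N m; "width": opening from 0.0 (shut) to 1.0 (fully open).
Only numpy, scipy, OpenCV 4.12 (cv2) and the standard library are available. Lean on these libraries where they do the work, as an engineer would, in place of code of your own. Each camera call takes 0.05 s, during which the arm holds its last target. There are 200 camera calls.

TASK

Take the orange push gauge out of its blue stand and use it to push-test the yellow tip rack lying in the sloping cradle: set the gauge's white plunger on the red spot, with the gauge square to the sloping rack plate, and press gently until the plunger is about half way in. Finish while still holding the gauge there, pressed and steady; do not let go or put it back. Never push hard on the rack, keep the robot itself off the cradle and rack, and leave everything else on the bench where it is.

Things in the scene. Friction and masses are not known exactly. Their poses are not given: they have to be found in the camera images.
- gauge: Loose orange push gauge, upright in the blue stand. z runs along it, plunger end to top; x, y square to its flat sides (grip either pair). Origin: centre of the collar's underside, resting on the stand's top. Orange body 26 x 26 mm, z 6 to 90 mm; black collar 44 x 44 mm, z 0 to 6; steel nose 20 mm wide, z -14 to 0; white plunger below, relaxed tip at z = -44 mm. About 145 g.
- tip (a point): Lowest point of the white plunger's round end (12 mm diameter ball), on the gauge's axis. 44 mm below the gauge's origin when relaxed; moves with the plunger. Axes as those of the gauge.
- plunger (a joint): How far the plunger is pressed into the gauge, m: 0 relaxed, 0.016 fully in. Spring of 500 N/m, so half way (0.008) takes 4 N.
- stand: Blue block 85 x 85 x 60 mm high, fixed, with an upright hole 26 mm wide through its middle in which the gauge's nose and plunger hang; the gauge must rise 44 mm to be clear. Origin: centre of the underside.
- cradle: Aluminium cradle, fixed, base plate 150 (x) x 160 (y) x 10 mm, carrying a clear tip box with a yellow rack plate sloped at 20 degrees, low edge towards the cradle's -x side. Highest part about 132 mm above the bench. Origin: centre of the underside, z up.
- spot: Red disc, 20 mm wide, on the yellow plate, amid an emptied patch 45 x 45 mm; the black tips around stand 6 mm above it. Origin: centre of its upper face, about 108 mm above the bench. z: outward normal of the sloping plate (20 degrees from vertical, leaning to the low side); x up the slope, y across it. It does not give way.
- sparebox: Bystander: a part-used tip box with yellow rack, flat on the bench, 96 x 138 x 78 mm, no red spot. Origin: centre of the underside.
- bottle: Bystander: amber bottle with blue cap, 60 mm in diameter, 150 mm high. Origin: centre of the underside.
- beaker: Bystander: glass beaker, 70 mm in diameter, 90 mm high. Origin: centre of the underside.
- tuberack: Bystander: green rack of capped tubes, 60 x 120 x 62 mm. Origin: centre of the underside.
- boxlid: Bystander: clear box lid lying open side up, 95 x 135 x 30 mm. Origin: centre of the underside.
- jar: Bystander: white jar with red cap, 56 mm in diameter, 70 mm high. Origin: centre of the underside.
- marker: Bystander: blue marker pen lying flat, about 160 mm long along its y, 16 mm wide, 14 mm high. Origin: underside, below the middle of its blue part.
Mind the look-alikes: they are no part of the job. Leave any pink or purple look-alike of the gauge alone.

How it is judged:
By the outcome, as a careful person would: the job done as asked, in the order asked, and still so for the second after the job is handed in, while the arm keeps its last pose, push and grip.
It also fails if it takes over 38 s, if anything falls off the work surface, if the arm or the gripper's body presses on something with over 40 N, if the wrist force passes 120 N, or if a joint passes its speed limit or range.

## Working session

There is one attempt and no reset: what is moved stays moved. The work goes in short steps, Python scripts to look and compute and a tool call to move; the robot and the scene stay as the last step left them, time stands still between calls to the robot, and variables do not carry over. Pictures are saved under pics/ and viewed, about 8 in all and at most 12, crops included, and the job is handed in when it is done.

Besides the shell and the picture viewer there is one more tool, called after "Request:" in YAML: its name, and indented under it one key for each argument. jog_arm: Moves the arm, as the interface text tells. Its arguments: {"type":"object","properties":{"rows":{"type":"array","items":{"type":"array","items":{"type":"number"}}},"force":{"type":"number"}},"required":["rows"]}

```bash
mkdir -p pics; ls
python3 - <<'E'
from workcell import monitor, imaging, bot
import cv2,numpy as np
np.set_printoptions(precision=4,suppress=True)
print(monitor.read_state()); print(bot.pinch_z)
for n in ("scene","side"):
    cv2.imwrite(f"pics/{n}0.png",imaging.read_camera(n)); print(n,imaging.camera_params(n))
print(imaging.camera_params("wrist"))
E
```

```text
pics
{'time': 0.0, 'q': array([ 1.0731,  0.2647,  1.6054, -0.    ,  1.2737, -0.0369]), 'joint_vel': array([ 0.0011, -0.0003,  0.0009, -0.0017,  0.0008,  0.    ]), 'joint_torque': array([ -0.0016, -51.5089, -36.7317,  -0.0002,   0.0131,  -0.    ]), 'tool_pos': array([0.2998, 0.604 , 0.23  ]), 'tcp_rot': array([ 0.3596,  1.541 , -0.363 ]), 'wrist_force': array([ 0.2418, -0.3299,  0.3478]), 'torque': array([ 0.0295,  0.015 , -0.0386]), 'width': 1.0018104544471944}
0.0187
scene {'fx': 463.1490550094745, 'fy': 463.1490550094745, 'cx': 315.48681308595314, 'cy': 234.67607453744802, 'T': array([[ 0.1175,  0.5967, -0.7938,  1.3956],
       [ 0.9929, -0.0574,  0.1038, -0.1101],
       [ 0.0164, -0.8004, -0.5993,  0.7023],
       [ 0.    ,  0.    ,  0.    ,  1.    ]])}
side {'fx': 616.794019686644, 'fy': 616.794019686644, 'cx': 329.39031934222555, 'cy': 242.9941266679081, 'T': array([[ 0.946 , -0.2403,  0.2177,  0.3088],
       [-0.3241, -0.7242,  0.6086, -0.8543],
       [ 0.0114, -0.6463, -0.763 ,  1.1216],
       [ 0.    ,  0.    ,  0.    ,  1.    ]])}
{'fx': 422.30185995597895, 'fy': 422.30185995597895, 'cx': 321.5127900420019, 'cy': 239.64325975795452, 'T_tool_cam': array([[ 0.    , -0.3259,  0.9454, -0.1419],
       [ 1.    ,  0.0009,  0.0003, -0.001 ],
       [-0.001 ,  0.9454,  0.3259, -0.0842],
       [ 0.    ,  0.    ,  0.    ,  1.    ]])}
```

View pics/scene0.png

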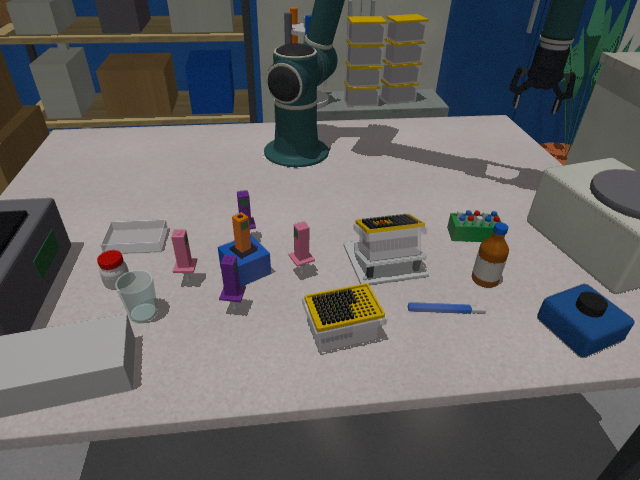

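View pics/side0.png

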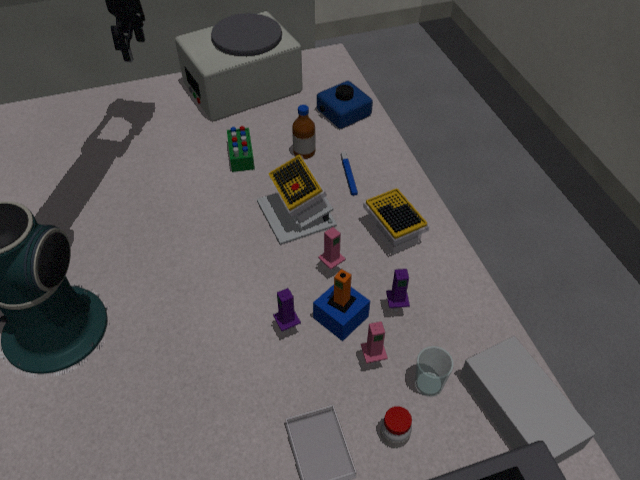

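Scene: the orange gauge is in the blue stand at (242,240) in the scene view and (342,295) in the side view, ringed by pink and purple look-alikes. The red spot is at about (295,187) in the side view. I'll enlarge both.

Run:
```python
import cv2,numpy as np
s=cv2.imread("pics/side0.png"); c=cv2.imread("pics/scene0.png")
def crop(im,x,y,w,h,k): 
    o=cv2.resize(im[y:y+h,x:x+w],None,fx=k,fy=k,interpolation=cv2.INTER_CUBIC)
    for i in range(0,w,10): cv2.putText(o,str(x+i),(i*k,8),0,.3,(255,255,255),1); cv2.line(o,(i*k,10),(i*k,14),(255,255,255))
    for i in range(10,h,10): cv2.putText(o,str(y+i),(0,i*k+4),0,.3,(255,255,255),1); 
    return o
a=crop(s,305,262,72,80,5); b=crop(s,250,150,88,96,4); 
d=crop(c,210,205,70,84,5); e=crop(c,340,205,90,80,4)
def pad(i): o=np.zeros((300*0+420,360,3),np.uint8); o[:min(420,i.shape[0]),:min(360,i.shape[1])]=i[:420,:360]; return o
o=np.vstack([np.hstack([pad(a),pad(b)]),np.hstack([pad(d),pad(e)])])
cv2.imwrite("pics/c1.png",cv2.resize(o[:, :],None,fx=.714,fy=.714,interpolation=cv2.INTER_AREA));
```

```text
(no output)
```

View pics/c1.png

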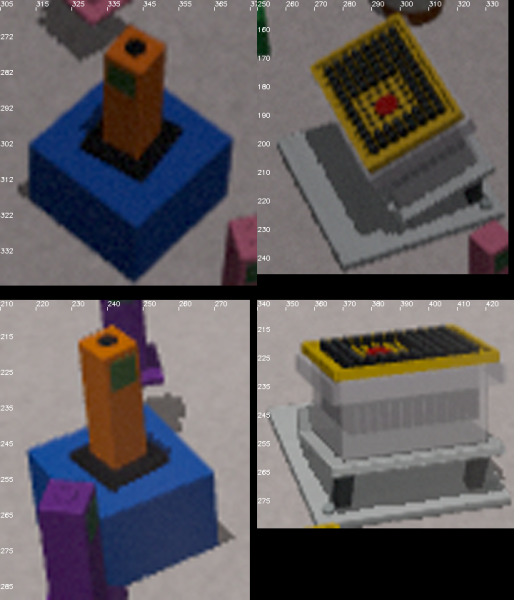

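```bash
cat > h.py <<'E'
import numpy as np
from workcell import imaging
from scipy.optimize import least_squares
np.set_printoptions(precision=4,suppress=True)
P={n:imaging.camera_params(n) for n in ("scene","side")}
def proj(c,p,T=None):
    T=c["T"] if T is None else T
    q=T[:3,:3].T@(np.asarray(p)-T[:3,3]); return np.array([c["fx"]*q[0]/q[2]+c["cx"],c["fy"]*q[1]/q[2]+c["cy"]])
def corner(x,y,yaw,half,z,k):  # k-th corner of a square, yaw = angle of corner 0
    a=yaw+k*np.pi/2; r=half*2**.5; return [x+r*np.cos(a),y+r*np.sin(a),z]
E
python3 - <<'E'
from h import *
F,R,B,L=0,1,2,3
st=[("side",L,.06,312.8,302),("side",R,.06,370,300.7),("side",F,.06,343.4,324.5),("side",F,0,342.8,340.7),("side",L,0,313.4,317.5),("side",R,0,368.9,314.4),
("scene",F,.06,217.8,247.3),("scene",B,.06,269.7,253.5),("scene",B,0,270.8,272.2),("scene",R,0,240,285.4)]
g=[("side",L,.15,333.9,276.6),("side",B,.15,339.2,269),("side",R,.15,351.5,273.2),("side",F,.15,346.2,281),
("scene",L,.15,241.7,212),("scene",F,.15,232.1,217.9),("scene",B,.15,248.1,216.2),("scene",R,.15,239.4,222.6)]
co=[("side",L,.066,327.4,303.2),("side",F,.066,344.5,312.4),("side",R,.066,356.3,297.9),("scene",F,.066,229.6,248.7),("scene",R,.066,242.8,258.2),("scene",B,.066,257.6,249.3)]
def f(p,e=1):
    r=[]
    for L_,yaw,h in ((st,p[2],.0425),(g,p[3],.013),(co,p[3],.022)):
        for c,k,z,u,v in L_: r+=list(proj(P[c],corner(p[0],p[1],yaw,h,z,k))-[u,v])
    return np.array(r)
for y0 in (3.9,4.3):
  s=least_squares(f,[.6,-.2,y0,4.3],loss="soft_l1"); print("stand,gauge",s.x,np.degrees(s.x[2:])-225,s.cost); print(f(s.x).reshape(-1,2).round(1).tolist())
cb=[("side",-1,1,257.4,200.8),("side",-1,-1,280.8,244.5),("side",1,-1,335.8,225.3),("scene",1,-1,362.8,282.7),("scene",-1,-1,344.6,244.2),("scene",1,1,428.6,274.3)]
def fc(p):
    c,s=np.cos(p[2]),np.sin(p[2]); r=[]
    for n,i,j,u,v in cb:
        a,b=i*.075,j*.08; r+=list(proj(P[n],[p[0]+c*a-s*b,p[1]+s*a+c*b,.01])-[u,v])
    return np.array(r)
s=least_squares(fc,[.6,0,0],loss="soft_l1");print("cradle",s.x,np.degrees(s.x[2]),fc(s.x).reshape(-1,2).round(1).tolist())
fs=lambda p:np.r_[proj(P["side"],p)-[295.2,186.4],proj(P["scene"],p)-[381.7,222.5]]
s=least_squares(fs,[.6,0,.1]);print("spot",s.x,fs(s.x))
fz=lambda p:fs(np.r_[p,.108])
s=least_squares(fz,[.6,0]);print("spot z fixed",s.x,fz(s.x))
E
```

```text
stand,gauge [ 0.5851 -0.1642  4.4453  4.649 ] [29.6993 41.3694] 17.870814620367593
[[0.1, -0.3], [0.2, -1.6], [0.4, 0.2], [0.2, -0.4], [-0.3, 0.1], [-0.4, 0.6], [-0.8, -0.3], [0.2, -0.8], [0.2, 1.1], [-2.1, 2.9], [-0.0, -0.5], [1.0, -1.9], [0.2, -0.9], [-0.8, 0.4], [-1.1, -0.7], [-1.0, -1.5], [0.7, -0.1], [-0.2, -1.3], [-0.1, -1.3], [1.3, -1.7], [-0.3, -2.3], [-0.8, -0.7], [-0.8, -1.5], [-0.4, -1.9]]
stand,gauge [ 0.5851 -0.1642  4.4453  4.649 ] [29.6993 41.3694] 17.870814620371654
[[0.1, -0.3], [0.2, -1.6], [0.4, 0.2], [0.2, -0.4], [-0.3, 0.1], [-0.4, 0.6], [-0.8, -0.3], [0.2, -0.8], [0.2, 1.1], [-2.1, 2.9], [-0.0, -0.5], [1.0, -1.9], [0.2, -0.9], [-0.8, 0.4], [-1.1, -0.7], [-1.0, -1.5], [0.7, -0.1], [-0.2, -1.3], [-0.1, -1.3], [1.3, -1.7], [-0.3, -2.3], [-0.8, -0.7], [-0.8, -1.5], [-0.4, -1.9]]
cradle [0.5833 0.1588 0.11  ] 6.301775463071134 [[-1.0, -2.7], [-0.2, -2.3], [2.0, -2.7], [-2.0, 1.2], [-2.4, -1.5], [-0.0, -0.6]]
spot [0.5784 0.1444 0.1079] [-0.1675 -0.322  -0.2434  0.2456]
spot z fixed [0.5785 0.1443] [-0.1572 -0.3361 -0.2507  0.2271]
```

```bash
cat >> h.py <<'E'
from workcell import monitor
from scipy.spatial.transform import Rotation as Ro
def pose():
    s=monitor.read_state(); return Ro.from_rotvec(s["tcp_rot"]).as_matrix(),np.array(s["tool_pos"]),s
def frame(xd,yd):
    x=np.array(xd,float);x/=np.linalg.norm(x); y=np.array(yd,float); y-=x*(x@y); y/=np.linalg.norm(y); return np.c_[x,y,np.cross(x,y)]
def rel(Rt,pt):
    R,p,s=pose(); return np.r_[R.T@(np.array(pt)-p),Ro.from_matrix(R.T@Rt).as_rotvec()].round(4).tolist()
def ray(c,u,v,z,T=None):
    T=c["T"] if T is None else T
    d=T[:3,:3]@[(u-c["cx"])/c["fx"],(v-c["cy"])/c["fy"],1]; o=T[:3,3]; return o+d*(z-o[2])/d[2]
def wristcam(name):
    import cv2
    R,p,s=pose(); im=imaging.read_camera("wrist"); cv2.imwrite("pics/"+name,im)
    T=np.eye(4);T[:3,:3]=R;T[:3,3]=p; T=T@imaging.camera_params("wrist")["T_tool_cam"]; np.save("pics/"+name+".npy",T); return T
E
python3 - <<'E'
from h import *
print(pose()[0])
for n,u,v in (("scene",302,260),("scene",232,298),("scene",184,270),("scene",246,230),("side",332,262),("side",398,303),("side",374,357),("side",288,326)): 
    w=ray(P[n],u,v,0); d=w[:2]-[.585,-.164]; print(n,w,np.hypot(*d),np.degrees(np.arctan2(d[1],d[0])))
for a in (41.4,-48.6,131.4,-138.6):
    a=np.radians(a); Rt=frame([0,0,-1],[np.cos(a),np.sin(a),0]); print(a,rel(Rt,[.585,-.164,.25]), np.degrees(np.linalg.norm(rel(Rt,[.585,-.164,.25])[3:])))
E
```

```text
[[-0.001   0.4446  0.8957]
 [-0.0018  0.8957 -0.4446]
 [-1.     -0.0021 -0.0001]]
scene [ 0.5612 -0.0317  0.    ] 0.13436927909102767 100.18828355757327
scene [ 0.6719 -0.192   0.    ] 0.09131135774405112 -17.852142398942277
scene [ 0.5701 -0.3028  0.    ] 0.1395477553474052 -96.1142515719996
scene [ 0.4286 -0.1628  0.    ] 0.15639318837419736 179.55715661993904
side [ 0.6159 -0.0162  0.    ] 0.15102717085903697 78.17976307730277
side [ 0.7163 -0.1713  0.    ] 0.13154276727148367 -3.161587807515902
side [ 0.6164 -0.2801  0.    ] 0.12022654839405496 -74.86757197288084
side [ 0.4696 -0.1516  0.    ] 0.11607328686421386 173.88594472803342
0.7225663103256524 [-0.0188, -0.5612, 0.5969, 0.3875, 0.0003, 0.002] 22.202416933116147
-0.8482300164692442 [-0.0188, -0.5612, 0.5969, 1.9583, 0.002, 0.0014] 112.20241220902889
2.2933626371205493 [-0.0188, -0.5612, 0.5969, -1.1833, -0.0013, 0.0018] 67.798215253845
-2.419026343264141 [-0.0188, -0.5612, 0.5969, -2.7541, -0.0028, 0.0005] 157.79839050837845
```

Request:
jog_arm:
  rows:
    - [-0.03,-0.1,0.106,0.07,0,0,100]
    - [-0.03,-0.561,0.597,0.387,0,0.002,100]
    - [-0.03,-0.561,0.597,0.387,0,0.002,100]
    - [-0.03,-0.561,0.597,0.387,0,0.002,100]
    - [-0.03,-0.561,0.597,0.387,0,0.002,100]
    - [-0.03,-0.561,0.597,0.387,0,0.002,100]
    - [-0.03,-0.561,0.597,0.387,0,0.002,100]
    - [-0.03,-0.561,0.597,0.387,0,0.002,100]
    - [-0.03,-0.561,0.597,0.387,0,0.002,100]
    - [-0.03,-0.561,0.597,0.387,0,0.002,100]
    - [-0.03,-0.561,0.597,0.387,0,0.002,100]
    - [-0.03,-0.561,0.597,0.387,0,0.002,100]
    - [-0.03,-0.561,0.597,0.387,0,0.002,100]
    - [-0.03,-0.561,0.597,0.387,0,0.002,100]
    - [-0.03,-0.561,0.597,0.387,0,0.002,100]
    - [-0.03,-0.561,0.597,0.387,0,0.002,100]
    - [-0.03,-0.561,0.597,0.387,0,0.002,100]
    - [-0.03,-0.561,0.597,0.387,0,0.002,100]
    - [-0.03,-0.561,0.597,0.387,0,0.002,100]

```text
time: 2.0
tool_pos: [0.5846, -0.1634, 0.2604]
tcp_rot: [0.663, 1.469, -0.663]
wrist_force: [0.5, 0.2, -0.3]
width: 1.001
```

Run:
```python
from h import *
R,p,s=pose(); print(s["time"],p,R,s["q"]); T=wristcam("w1.png")
c=imaging.camera_params("wrist")
for z in (.15,.066): print(proj(c,[.585,-.164,z],T))
```

```text
2.0 [ 0.5846 -0.1634  0.2604] [[-0.0014  0.7504  0.661 ]
 [ 0.0012  0.661  -0.7504]
 [-1.     -0.0003 -0.0018]] [-0.314   0.1207  1.7194  0.0007  1.3032 -1.0364]
[322.8051 236.2374]
[322.5831 203.7337]
```

View pics/w1.png

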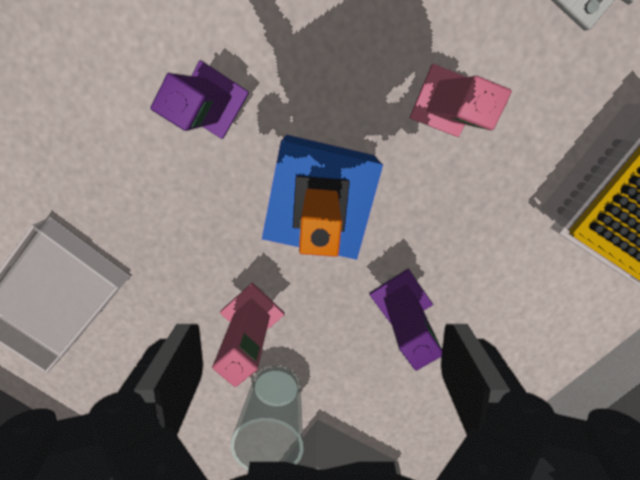

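Run:
```python
from h import *
import cv2
im=cv2.imread("pics/w1.png"); x,y,w,h=255,130,135,135
cv2.imwrite("pics/w1c.png",cv2.resize(im[y:y+h,x:x+w],None,fx=4.4,fy=4.4,interpolation=cv2.INTER_CUBIC))
T=np.load("pics/w1.png.npy"); c=imaging.camera_params("wrist"); R,p,s=pose()
for u,v in ((252,305),(402,292),(222,100),(437,100)): 
    print((R.T@(ray(c,u,v,0,T)-p)).round(3))
```

```text
[ 0.26  -0.075  0.129]
[0.26  0.083 0.114]
[ 0.261 -0.091 -0.078]
[ 0.261  0.103 -0.078]
```

View pics/w1c.png

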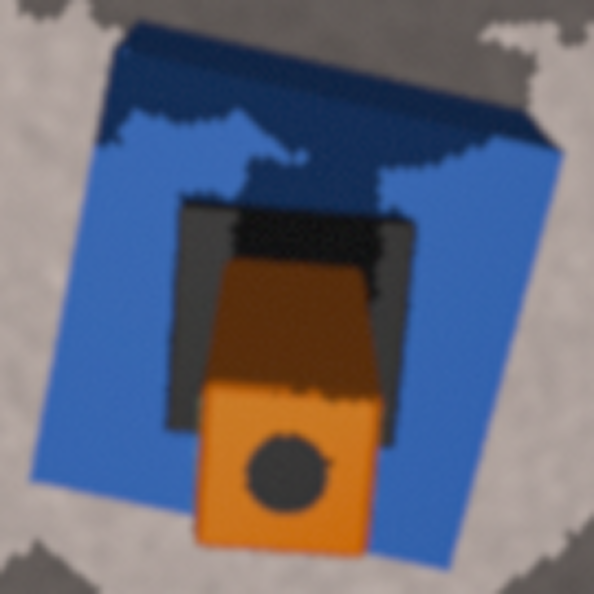

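Run:
```python
from h import *
T=np.load("pics/w1.png.npy"); c=imaging.camera_params("wrist"); R,p,s=pose()
w=ray(c,320.2,237.5,.15,T); print(w)
# collar centre from 4 corners at z .066
k=np.array([[182,207],[415,222],[165,430],[393,446]])/4.4+[255,130]
q=np.array([ray(c,u,v,.066,T) for u,v in k]); print(q.mean(0),np.linalg.norm(q[0]-q[1]),np.linalg.norm(q[0]-q[2]))
a=np.radians(37.6); Rt=frame([0,0,-1],[np.cos(a),np.sin(a),0])
print(rel(Rt,[w[0],w[1],.093]))
```

```text
[ 0.5843 -0.1657  0.15  ]
[ 0.5843 -0.1656  0.066 ] 0.04259122146422607 0.042726193568992904
[0.1676, -0.0021, 0.0024, 0.0671, -0.0015, 0.0002]
```

Request:
jog_arm:
  rows:
    - [0.02,-0.002,0.0024,0.067,-0.0015,0,100]
    - [0.06,-0.002,0.0024,0.067,-0.0015,0,100]
    - [0.1,-0.002,0.0024,0.067,-0.0015,0,100]
    - [0.13,-0.002,0.0024,0.067,-0.0015,0,100]
    - [0.155,-0.002,0.0024,0.067,-0.0015,0,100]
    - [0.1675,-0.002,0.0024,0.067,-0.0015,0,100]
    - [0.1675,-0.002,0.0024,0.067,-0.0015,0,100]
    - [0.1675,-0.002,0.0024,0.067,-0.0015,0,100]
  force: 60

```text
time: 2.85
tool_pos: [0.5851, -0.165, 0.0942]
tcp_rot: [0.713, 1.449, -0.713]
wrist_force: [0.3, 0.1, 0.9]
width: 1.006
```

Run:
```python
from h import *
R,p,s=pose(); print(s["time"],p,s["wrist_force"],R); wristcam("w2.png")
```

```text
2.85 [ 0.5851 -0.165   0.0942] [0.346  0.0511 0.9254] [[ 0.0011  0.7916  0.6111]
 [-0.0004  0.6111 -0.7916]
 [-1.      0.0006  0.001 ]]
```

View pics/w2.png

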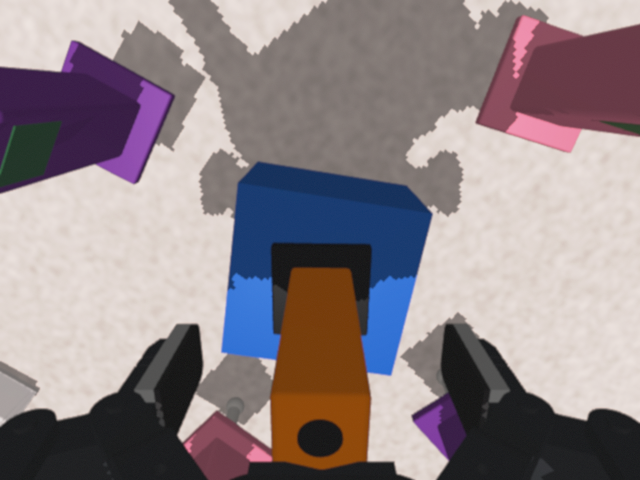

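The gauge sits centred between the fingers (column 321) and square to them. Closing.

Request:
jog_arm:
  rows:
    - [0,0,0,0,0,0,20]
    - [0,0,0,0,0,0,20]
    - [0,0,0,0,0,0,20]
    - [0,0,0,0,0,0,20]
    - [0,0,0,0,0,0,20]
    - [0,0,0,0,0,0,20]
    - [0,0,0,0,0,0,20]
    - [0,0,0,0,0,0,20]
  force: 60

```text
time: 3.7
tool_pos: [0.5861, -0.1657, 0.0955]
tcp_rot: [0.713, 1.447, -0.712]
wrist_force: [-0.7, 0.3, 4.4]
width: 0.298
```

Request:
jog_arm:
  rows:
    - [-0.01,0,0,0,0,0,20]
    - [-0.025,0,0,0,0,0,20]
    - [-0.045,0,0,0,0,0,20]
    - [-0.07,0,0,0,0,0,20]
    - [-0.095,0,0,0,0,0,20]
    - [-0.12,0,0,0,0,0,20]
    - [-0.145,0,0,0,0,0,20]
    - [-0.165,0,0,0,0,0,20]
    - [-0.175,0,0,0,0,0,20]
    - [-0.18,0,0,0,0,0,20]
    - [-0.18,0,0,0,0,0,20]

```text
time: 4.8
tool_pos: [0.5855, -0.1654, 0.2759]
tcp_rot: [0.713, 1.446, -0.712]
wrist_force: [-0.6, -0.6, -1.2]
width: 0.301
```

Run:
```python
from h import *
import cv2
R,p,s=pose(); print(s["time"],p,s["wrist_force"],s["width"],R,s["q"])
sc=imaging.read_camera("scene"); sd=imaging.read_camera("side")
for im in (sc,sd): pass
o=np.hstack([cv2.resize(sc[130:290,170:310],None,fx=2.8,fy=2.8,interpolation=2),cv2.resize(sd[190:350,270:410],None,fx=2.8,fy=2.8,interpolation=2)])
cv2.imwrite("pics/lift.png",o)
for n in("scene","side"):
    for d in (.0187-.05-.0187+0,): pass
    # expected tip if pinch at gauge z ~ .0955+.0187-.06=.054
    print(n,proj(P[n],p+R@[-.0187+.054+.044,0,0]),proj(P[n],p+R@[-.0187+.054-.09,0,0]))
```

```text
4.8 [ 0.5855 -0.1654  0.2759] [-0.6327 -0.6006 -1.1632] 0.300871039142479 [[ 0.0038  0.7917  0.6109]
 [-0.0015  0.6109 -0.7917]
 [-1.      0.0021  0.0036]] [-0.3161  0.1118  1.701  -0.0003  1.3247 -0.9733]
scene [237.3853 197.5596] [231.3938 136.1979]
side [344.0725 259.9133] [346.0158 212.172 ]
```

View pics/lift.png

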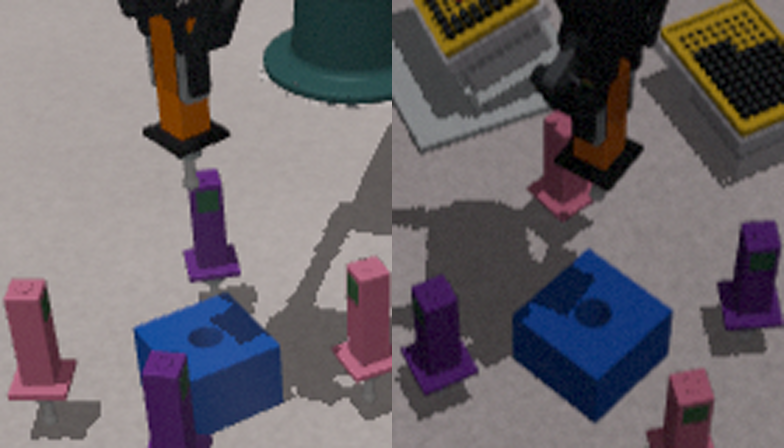

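Gauge held, and the tip is where predicted (about (238,197) in the scene view). Next I compute a hover pose square to the plate.

```bash
cat >> h.py <<'E'
def sq(yaw_deg):
    a=np.radians(yaw_deg); t=np.radians(20); n=np.array([-np.sin(t)*np.cos(a),-np.sin(t)*np.sin(a),np.cos(t)])
    return frame(-n,[-np.sin(a),np.cos(a),0]),n
E
python3 - <<'E'
from h import *
Rt,n=sq(6.3); S=np.array([.5784,.1444,.108]); print(rel(Rt,S+n*(.0795+.085)), S+n*.1645)
E
```

```text
[0.0113, 0.136, -0.2783, -1.0128, -0.3163, 0.1787] [0.5225 0.1382 0.2626]
```

Request:
jog_arm:
  rows:
    - [0,0.007,-0.014,-0.05,-0.016,0.009,20]
    - [0,0.02,-0.04,-0.15,-0.047,0.027,20]
    - [0,0.034,-0.07,-0.25,-0.079,0.045,20]
    - [0.003,0.048,-0.097,-0.355,-0.11,0.063,20]
    - [0.004,0.061,-0.125,-0.456,-0.142,0.08,20]
    - [0.005,0.075,-0.153,-0.557,-0.174,0.098,20]
    - [0.006,0.088,-0.181,-0.658,-0.206,0.116,20]
    - [0.008,0.102,-0.209,-0.76,-0.237,0.134,20]
    - [0.009,0.116,-0.237,-0.861,-0.269,0.152,20]
    - [0.01,0.126,-0.257,-0.935,-0.292,0.165,20]
    - [0.011,0.133,-0.271,-0.985,-0.308,0.174,20]
    - [0.011,0.136,-0.278,-1.013,-0.316,0.179,20]
    - [0.011,0.136,-0.278,-1.013,-0.316,0.179,20]
    - [0.011,0.136,-0.278,-1.013,-0.316,0.179,20]

```text
time: 6.3
tool_pos: [0.5224, 0.1378, 0.2625]
tcp_rot: [-0.067, 1.221, 0.096]
wrist_force: [-0.5, 1.0, -1.2]
width: 0.296
```

Run:
```python
from h import *
import cv2
R,p,s=pose(); print(s["time"],p,s["wrist_force"],s["width"],s["q"]); T=wristcam("w3.png"); c=imaging.camera_params("wrist")
print(R,proj(c,[.5784,.1444,.108],T),proj(c,p+R@[.0795,0,0],T))
im=cv2.imread("pics/w3.png"); cv2.imwrite("pics/w3b.png",cv2.resize(im[80:340,150:490],None,fx=2.3,fy=2.3,interpolation=2))
```

```text
6.3 [0.5224 0.1378 0.2625] [-0.477   1.0254 -1.2074] 0.296490022261379 [ 0.2402 -0.2378  2.0926 -0.0546  0.942  -1.4163]
[[ 0.3391 -0.1099  0.9343]
 [ 0.0376  0.9939  0.1033]
 [-0.94    0.0001  0.3412]] [322.872  213.8594] [322.7471 254.0073]
```

View pics/w3b.png

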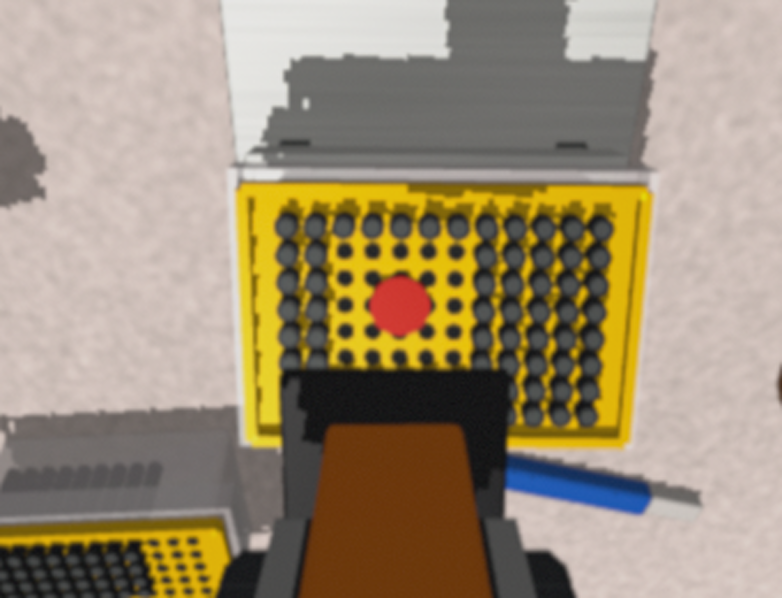

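Run:
```python
from h import *
T=np.load("pics/w3.png.npy"); c=imaging.camera_params("wrist")
pts=[(x,y,0,i,j) for i,x in ((-2,344),(2,455)) for j,y in ((-2,250),(0,305),(2,357))]+[(400,305,0,0,0)]
pts+=[(287,224,.006,-4,-3),(316,224,.006,-3,-3),(486,225,.006,3,-3),(600,228,.006,7,-3),(290,356,.006,-4,2),(587,413,.006,7,4),(533,413,.006,5,4)]
R0,n=sq(6.3)
def f(p):
    R=Ro.from_rotvec(p[3:6]).as_matrix()@R0; r=[]
    for u,v,h,i,j in pts: r+=list(proj(c,p[:3]+R@[-h,.009*i,.009*j],T)-[u/2.3+150,v/2.3+80])
    return np.array(r)
s=least_squares(f,[.578,.144,.108,0,0,0]); R=Ro.from_rotvec(s.x[3:]).as_matrix()@R0
cov=np.linalg.inv(s.jac.T@s.jac)*2*s.cost/(len(pts)*2-6)
print(s.x,np.sqrt(np.diag(cov)),f(s.x).reshape(-1,2).round(1).tolist()); n2=-R[:,0]; print(n2,"tilt",np.degrees(np.arccos(n2[2])),"yaw",np.degrees(np.arctan2(-n2[1],-n2[0])),"row dir yaw",np.degrees(np.arctan2(-R[0,1],R[1,1])))
w=ray(c,323.9,212.6,.108,T); print(w)
```

```text
[ 0.5792  0.1452  0.1044  0.0104 -0.0337 -0.006 ] [0.0007 0.0002 0.001  0.0189 0.0206 0.0112] [[0.4, -0.3], [0.6, -0.7], [0.7, -0.6], [0.3, 0.1], [-0.3, -0.3], [-1.0, -0.2], [-0.1, -0.5], [-0.0, -0.0], [-0.3, 0.1], [0.0, 0.3], [-0.1, -0.5], [0.1, 1.8], [-0.2, 0.6], [-0.1, 0.4]]
[-0.3716 -0.0451  0.9273] tilt 21.985401201310964 yaw 6.920470682111989 row dir yaw 5.963597857999907
[0.5772 0.145  0.108 ]
```

Run:
```python
from h import *
Rt,n=sq(6.2); S=np.array([.5780,.1450,.108])
for d in (.02,.003): print(rel(Rt,S+n*(.0795+d)))
f=[]
for i in range(1): s=pose()[2]; f.append(s["wrist_force"]@n)
print(f)
```

```text
[0.065, 0.0014, -0.0005, 0.0012, -0.0006, -0.0006]
[0.082, 0.0014, -0.0004, 0.0012, -0.0006, -0.0006]
[np.float64(-0.8078675958835899)]
```

Request:
jog_arm:
  rows:
    - [0.01,0.001,0,0.001,-0.0006,0,20]
    - [0.025,0.0014,0,0.001,-0.0006,0,20]
    - [0.04,0.0014,0,0.001,-0.0006,0,20]
    - [0.052,0.0014,0,0.001,-0.0006,0,20]
    - [0.06,0.0014,0,0.001,-0.0006,0,20]
    - [0.067,0.0014,0,0.001,-0.0006,0,20]
    - [0.072,0.0014,0,0.001,-0.0006,0,20]
    - [0.075,0.0014,0,0.001,-0.0006,0,20]
    - [0.075,0.0014,0,0.001,-0.0006,0,20]
    - [0.075,0.0014,0,0.001,-0.0006,0,20]
    - [0.075,0.0014,0,0.001,-0.0006,0,20]

```text
time: 7.45
tool_pos: [0.5483, 0.1419, 0.1929]
tcp_rot: [-0.066, 1.219, 0.095]
wrist_force: [-0.1, 0.1, -0.9]
width: 0.296
```

Run:
```python
from h import *
import cv2
Rt,n=sq(6.2); S=np.array([.5780,.1450,.108])
R,p,s=pose(); print(s["time"],p,s["width"],s["q"],"rel0",rel(Rt,S+n*.0795))
fs=[]
ims=[imaging.read_camera("side"),imaging.read_camera("scene")]
for _ in range(6): fs.append(pose()[2]["wrist_force"]@n); imaging.read_camera("wrist")
print(np.round(fs,2),np.mean(fs))
tip=p+R@[.0795,0,0]
for k in ("side","scene"): print(k,"tip",proj(P[k],tip),"spot",proj(P[k],S))
a=cv2.resize(ims[0][140:240,240:340],None,fx=4,fy=4,interpolation=2); b=cv2.resize(ims[1][150:250,330:430],None,fx=4,fy=4,interpolation=2)
cv2.imwrite("pics/pre.png",np.hstack([a,b]))
```

```text
7.45 [0.5483 0.1419 0.1929] 0.2963698886157007 [ 0.2355 -0.1269  2.1333 -0.0604  0.7885 -1.4089] rel0 [0.0105, -0.0001, -0.001, 0.0003, 0.0011, -0.0007]
[-1.85 -1.57 -1.53 -1.02 -1.38 -0.95] -1.3836474027170305
side tip [293.578 183.045] spot [294.7727 185.9195]
scene tip [381.8329 218.1598] spot [381.69  222.592]
```

View pics/pre.png

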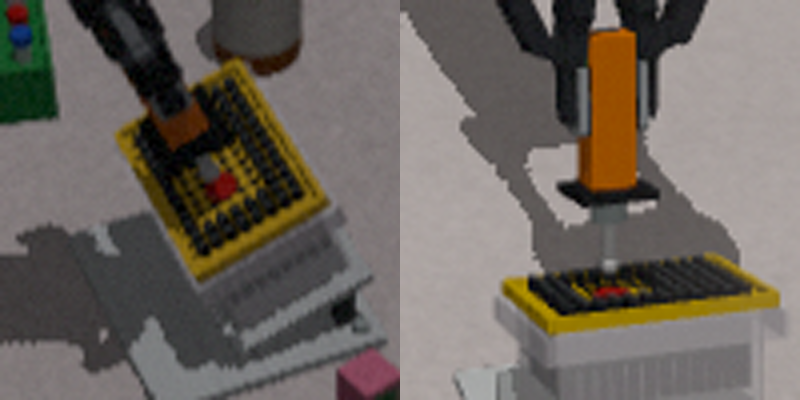

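Request:
jog_arm:
  rows:
    - [0.002,0,0,0,0.001,0,20]
    - [0.004,0,0,0,0.001,0,20]
    - [0.006,0,0,0,0.001,0,20]
    - [0.008,0,0,0,0.001,0,20]
    - [0.01,0,0,0,0.001,0,20]
    - [0.012,0,0,0,0.001,0,20]
    - [0.013,0,0,0,0.001,0,20]
    - [0.013,0,0,0,0.001,0,20]
    - [0.013,0,0,0,0.001,0,20]
    - [0.013,0,0,0,0.001,0,20]

```text
time: 8.85
tool_pos: [0.5524, 0.1422, 0.1802]
tcp_rot: [-0.066, 1.221, 0.095]
wrist_force: [-2.1, -0.0, 0.4]
width: 0.297
```

```bash
cat >> h.py <<'E'
def chk():
    Rt,n=sq(6.2); S=np.array([.5780,.1450,.108]); fs=[];rs=[]
    for _ in range(10): s=pose()[2]; fs.append(s["wrist_force"]); rs.append(rel(Rt,S+n*.0795)); imaging.read_camera("wrist")
    fs=np.array(fs); print(s["time"],"Fn",(fs@n).mean(),(fs@n).std(),"F tool",(Rt.T@fs.mean(0)),"rel",np.mean(rs,0),"w",s["width"])
E
python3 -c "
from h import *; chk()"
```

```text
9.3 Fn 0.7019869494785713 0.757022565215367 F tool [-0.702   0.0086 -1.0666] rel [-0.0029  0.     -0.0005  0.0002 -0.0009 -0.0006] w 0.29628743867833834
```

Request:
jog_arm:
  rows:
    - [0.001,0,0,0,0,0,20]
    - [0.002,0,0,0,0,0,20]
    - [0.003,0,0,0,0,0,20]
    - [0.004,0,0,0,0,0,20]
    - [0.004,0,0,0,0,0,20]
    - [0.004,0,0,0,0,0,20]
    - [0.004,0,0,0,0,0,20]
    - [0.004,0,0,0,0,0,20]

```text
time: 10.15
tool_pos: [0.5538, 0.1424, 0.1764]
tcp_rot: [-0.066, 1.221, 0.095]
wrist_force: [-2.7, -0.7, 1.7]
width: 0.295
```

```bash
python3 -c "
from h import *; import cv2; chk()
R,p,s=pose(); print(R[:,0],np.degrees(np.arccos(-R[:,0]@sq(6.2)[1])))
a=cv2.resize(imaging.read_camera('scene')[150:250,330:430],None,fx=5,fy=5,interpolation=2);b=cv2.resize(imaging.read_camera('side')[160:210,270:320],None,fx=6,fy=6,interpolation=2)
o=np.zeros((500,800,3),np.uint8);o[:,:500]=a;o[:300,500:]=b;cv2.imwrite('pics/press.png',o)
"
```

```text
10.6 Fn 2.5964287875152428 0.3246167555586056 F tool [-2.5964 -0.201  -1.3447] rel [-0.0069  0.     -0.0006  0.0003 -0.0007 -0.0006] w 0.2965876626829275
[ 0.3393  0.0375 -0.9399] 0.054717962302379644
```

View pics/press.png

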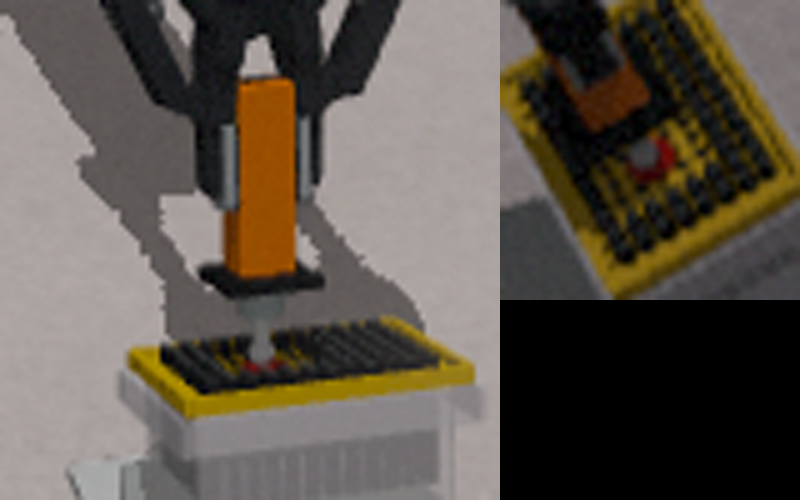

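```bash
python3 -c "
from workcell import finish_job,monitor; print(finish_job()); s=monitor.read_state(); print(s['time'],s['wrist_force'])"
```

```text
the job is handed in; nothing more can be done
None
the job is handed in; nothing more can be done
```

I took the orange gauge out of the blue stand and set its plunger on the red spot. It is pressed about half way in and still held there; I handed the job in at about 10.7 s.

**Last checks**
- **Press:** the push along the gauge rose by about 4.0 N from the free-hanging value, which means the plunger is about 8 mm in. The arm's position gave about 6.9 mm instead. The two differ by about 1 mm, which fits the calibration and spot-height error.
- **Squareness:** the tool was within 0.1° of the plate normal I used, which takes the stated 20° slope and a measured turn of 6.2°. A separate fit to the wrist picture gave a tilt of 22°, but its own error was over 1°, so I kept 20°.
- **Position:** the last picture shows the plunger on the red spot. By the arm's position it is within about 1 mm of the centre.
- **Side force:** about 1.3 N across the gauge remained. I did not measure its value before contact, so I can't say how much of it comes from the press.
- **Bench:** nothing else looked disturbed in the pictures, though I took no full view of the bench at the end. The measured wrist force stayed under 5 N at every reading.

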